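# Set up the bench mixer with its keyed bottle carrier

## Task

Get the bench mixer ready and start it: draw the red transit locking pin out of the spindle lug and park it hanging in the notch of the steel bracket on the side of the mixer, then set the bottle carrier on the spindle and turn it until its keyway lines up with the key and it drops fully home. After that stand every brown stain bottle from the cart upright in a nest of its own in the carrier, and only when all are in press the green start button right down. Leave the other things on the cart where they are.

Things in the scene. Friction and masses are not known exactly. Their poses are not given: they have to be found in the camera images.
- mixer: White bench mixer, fixed to the cart, flat top 65 mm above the cart. Origin on the spindle axis at cart level; x points to the rear of the housing, y to its left side, z up. The housing reaches from x = -155 mm (front, control panel) to +85 mm and y = +-83 mm.
- spindle_seat (a point): Centre of the top face of the spindle's steel flange (52 mm diameter), 75 mm above the cart; z up, x towards the brass key. The carrier's hub rests on this face when home. The spindle turns about the vertical against a drag of 0.2 N m and stays where it is left; the locking pin locks it.
- shaft_tip (a point): Top of the spindle shaft, 30 mm above spindle_seat, same axes. Going down from here: 6 mm taper from 10 to 20 mm diameter, then 20 mm diameter down to the flange. On the side of +x the key: 6.5 mm wide, reaching 16.5 mm from the axis, its top 12 mm above the flange (so a hub that is not lined up stops 12 mm above home).
- pin_lug (a point): Mouth of the 13 mm hole in the flange's lug, on the far side from the key, 34 mm from the spindle axis and 74.5 mm above the cart; the locking pin stands here at the start, through the lug and into a bore of the housing, 36 mm deep.
- lock_pin: Locking pin, 74 mm long. Origin on its axis at the underside of its collar, z up. Below: steel shank 10 mm diameter, 36 mm long, tapered tip. Above: steel collar 22 mm diameter, 4 mm high, then a red round grip 18 mm diameter from 4 to 38 mm. At the start it stands in the spindle's lug, collar on the lug, and keeps the carrier's hub from going down; drawn straight up 40 mm it is free.
- keeper (a point): Middle of the U notch of the steel bracket on the mixer's right side (-y), at the bracket's top face, 60 mm above the cart; mixer's axes. Notch 14 mm wide along x, open towards -y and upwards, closed 7 mm towards the housing, free below; the prong ends have 4 mm high lips. Parked, the pin's origin is here: shank in the notch, collar on the bracket, lowered in from above.
- carrier: Bottle carrier, loose, 350 g. Origin at the centre of its hub's underside, z up, x towards the keyway (red line on disc and rim). Hub 60 mm diameter, 34 mm high; bore 23 mm, keyway 9.5 mm wide along +x. Disc 168 mm diameter, z = 34 to 40 mm. Black T handle in the middle: flat-sided grip 48 mm (x) by 20 mm (y), z = 68 to 102 mm. It starts standing on its hub on the cart.
- nest_1 (a point): Centre of the floor of bottle nest 1 of the carrier, axes as the carrier's (nest at x, y = +41, +41 mm, z = 40 mm in the carrier frame). Round white nest, inner diameter 43 mm, outer 50 mm, wall 20 mm high; takes one bottle.
- nest_2 (a point): Centre of the floor of bottle nest 2 of the carrier, axes as the carrier's (nest at x, y = -41, +41 mm, z = 40 mm in the carrier frame). Round white nest, inner diameter 43 mm, outer 50 mm, wall 20 mm high; takes one bottle.
- nest_3 (a point): Centre of the floor of bottle nest 3 of the carrier, axes as the carrier's (nest at x, y = -41, -41 mm, z = 40 mm in the carrier frame). Round white nest, inner diameter 43 mm, outer 50 mm, wall 20 mm high; takes one bottle.
- nest_4 (a point): Centre of the floor of bottle nest 4 of the carrier, axes as the carrier's (nest at x, y = +41, -41 mm, z = 40 mm in the carrier frame). Round white nest, inner diameter 43 mm, outer 50 mm, wall 20 mm high; takes one bottle.
- bottle_1: Brown glass stain bottle with black cap, 36 mm diameter, 85 mm high, 93 g; origin at the centre of its base, z up. It stands on the cart; three or four such bottles are present (None if absent). Grip it round cap or shoulder.
- bottle_2: Brown glass stain bottle with black cap, 36 mm diameter, 85 mm high, 93 g; origin at the centre of its base, z up. It stands on the cart; three or four such bottles are present (None if absent). Grip it round cap or shoulder.
- bottle_3: Brown glass stain bottle with black cap, 36 mm diameter, 85 mm high, 93 g; origin at the centre of its base, z up. It stands on the cart; three or four such bottles are present (None if absent). Grip it round cap or shoulder.
- bottle_4: Brown glass stain bottle with black cap, 36 mm diameter, 85 mm high, 93 g; origin at the centre of its base, z up. It stands on the cart; three or four such bottles are present (None if absent). Grip it round cap or shoulder.
- start_top (a point): Centre of the top of the green start button (28 mm diameter) on the mixer's front panel, 83 mm above the cart, 125 mm in front of the spindle axis; pressed straight down.
- start (a joint): Travel of the start button in m: 0 up, 0.006 fully down; needs 5 N and springs back.
- meter: White hand-held meter lying on the cart, 62 x 125 x 22 mm; a bystander, leave it alone.
- tape_roll: Roll of white tape lying flat, 62 mm diameter, 19 mm high; a bystander, leave it alone.
- slide_box: Small flat carton, 34 x 52 x 11 mm; a bystander, leave it alone.
Mind the look-alikes: they are no part of the job. What is shaped like the bottle_1 but yellow is not meant.

How it is judged:
By the outcome, as a careful person would: the job done as asked, in the order asked, and still so for the second after the job is handed in, with the robot touching nothing.
Of bottle_1, bottle_2, bottle_3, bottle_4 only 3 to 4 are there at a start; the rules pass over those that are not, and their reading is None.
At some moment in a run one of carrier may be knocked a few centimetres aside while the robot is not near it.
It also fails if it takes over 208 s, if anything falls off the work surface, if the arm or the gripper's body presses on something with over 40 N, if the wrist force passes 120 N, or if a joint passes its speed limit or range.

## Robot

A 6-joint arm with a two-finger parallel gripper is mounted at the origin on a cart in front of the work surface, level with it; the furniture and walls round the work are solid. World frame = base frame: x ahead of the robot, y to its left, z up, the work surface at z = 0. Lengths are in m, angles in degrees, forces in N, time in s.
With the tool pointing down it reaches from about 0.4 to 0.825 m from the base axis. Payload 7 kg.
Tool frame: the origin (TCP) lies midway between the tips of the shut fingers; the grasp point (between the pads) lies 19 mm behind it; y points along the fingers, z is the direction in which the jaws open and shut, and the axes are right-handed (so a half turn about y gives the same grasp; the last joint's range is limited). The gripper opens to 88 mm and grips with 3 to 60 N. Pads are 19 mm wide; open, the fingers measure 130 mm over their backs; the gripper's body (78 mm by 193 mm) begins 47 mm behind the grasp point.
Start: joints at [-50.988, 20.546, 0.682, 0, -70.136, -16.507], TCP at [0.258, -0.624, 0.227] pointing down, gripper open.
Joint ranges: [-176.03, 176.03], [-82.01, 121.73], [-58.28, 71.71], [-173.87, 95.51], [-174.79, -0.11], [-173.66, 173.66]. Speed limits (degrees/s): [136.94, 136.94, 172.46, 180, 180, 180].

## Interface

Orientations are given as [roll, pitch, yaw] about the fixed x, y, z axes, in that order (R = Rz(yaw) Ry(pitch) Rx(roll)).
In Python, from plant import ctrl gives the robot as it stands.
- The arm moves only by the tool step_arm, never from a script. Its argument "rows" is a list that holds one entry, the list of rows, each a list of 7 numbers: the gripper command: -1 is shut, 1 is fully open, values between are in proportion, then the shift along the world's x, y, z in cm, then the turn, a rotation vector about the world's x, y, z in degrees. In form: [[[fingers, tx, ty, tz, rx, ry, rz], ...]]. A call has 1 to 12 rows; each row shifts and turns the commanded pose from where the row before left it; what a row does not reach is not made up. A row lasts 1/8 s, in which the tool goes at most 62.5 mm and 10.7 degrees, less where a joint would pass 70% of its speed; a pose out of reach is approached as far as the arm can. A call is refused whole if a number of a shift passes 6.25 or a number of a turn 10.7, either way. A call with a gripper value outside its range is refused whole. The fingers move at their own pace and stop on an object; the grip force is fixed at half the most. Time passes only in rows, so rows that do not move let the fingers close. It gives the time, the measured TCP pose, the force and the opening at its end, in the units of the state.
- ctrl.get_obs(): the state, without advancing time (a new reading comes with each control period).
- ctrl.snapshot(name): name is "side" or "top" or "wrist"; returns the picture (480x640x3 uint8, blue, green, red); there is no depth.
- ctrl.camera_params(name): a dict with "vertical_fov" (degrees; the focal length in pixels is half the picture's height over the tangent of half this angle, whatever the lens; pixels are square), "cx", "cy" (the principal point, pixels), "rvec" (rotation vector, rad) and "tvec" (3), from world to camera coordinates, as OpenCV has them. Camera axes: x right, y down, z forward; pixel columns grow to the right and rows downward; lengths in m; the calibration is good to about 2 mm. A picture is of the moment at which its call begins: read the wrist's pose just before it. camera_params takes no time and is no camera call; for the wrist camera it gives the pose at the moment of the call.
- ctrl.close_job(): hands the job in, once; it reports no verdict.
The state is a dict: "clock": time; "joint_pos": joint angles; "qvel": joint speeds; "tau": joint torques, N m; "tool_pos": TCP position; "orientation": TCP orientation; "force": force on the tool from outside, world axes, zero at the start; "moment": the same for the moment, N m; "opening": finger opening in m.
Only numpy, scipy, OpenCV 4.12 (cv2) and the standard library are available. Lean on these libraries where they do the work, as an engineer would, in place of code of your own. Each camera call takes 0.05 s, during which the arm holds its last target. There are 200 camera calls.

## Working session

There is one attempt and no reset: what is moved stays moved. The work goes in short steps, Python scripts to look and compute and a tool call to move; the robot and the scene stay as the last step left them, time stands still between calls to the robot, and variables do not carry over. Pictures are saved under pics/ and viewed, about 12 in all and at most 16, crops included, and the job is handed in when it is done.

Besides the shell and the picture viewer there is one more tool, called after "Emit:" by a JSON object that holds its "api" and its "payload", one argument or row to a line. step_arm: Moves the arm, as the interface text tells. Its arguments: {"type":"object","properties":{"rows":{"type":"array"}},"required":["rows"]}

```bash
ls; mkdir -p pics; cat > h.py <<'E'
import numpy as np, cv2
from plant import ctrl
from scipy.spatial.transform import Rotation as R
def cam(name):
    p=ctrl.camera_params(name); f=240/np.tan(np.radians(p['vertical_fov'])/2)
    M=cv2.Rodrigues(np.array(p['rvec'],float))[0]; t=np.array(p['tvec'],float).ravel()
    return f,p['cx'],p['cy'],M,t
def ray(c,u,v,z):
    f,cx,cy,M,t=c; o=-M.T@t; d=M.T@np.array([(u-cx)/f,(v-cy)/f,1.]); return o+d*(z-o[2])/d[2]
def proj(c,P):
    f,cx,cy,M,t=c; q=M@np.array(P,float)+t; return np.array([cx+f*q[0]/q[2],cy+f*q[1]/q[2]])
def snap(name,fn=None):
    c=cam(name); im=ctrl.snapshot(name)
    if fn: cv2.imwrite('pics/'+fn+'.png',im)
    return c,im
def st():
    o=ctrl.get_obs(); print(o['clock'],np.round(o['tool_pos'],4),np.round(o['orientation'],2),np.round(o['force'],1),np.round(o['joint_pos'],1),o['opening'])
E
python3 - <<'E'
from h import *
st()
for n in ('top','side','wrist'):
    c,im=snap(n,n+'0'); print(n,ctrl.camera_params(n), -c[3].T@c[4])
E
```

```text
pics
0.0 [ 0.2582 -0.6231  0.2256] [-8.99e+01  1.00e-02  2.25e+01] [-1.3  0.1  0.3] [-51.   20.6   0.6  -0.  -70.1 -16.5] 0.08746238203461083
top {'vertical_fov': 53.13016699497841, 'cx': 317.3516290513998, 'cy': 246.3696876915824, 'rvec': array([ 2.18581563, -2.12433712,  0.13714857]), 'tvec': array([0.02941588, 0.54183609, 1.04597829])} [0.40336355 0.042424   1.1063545 ]
side {'vertical_fov': 52.334685277129644, 'cx': 316.43718297106403, 'cy': 233.29846855465348, 'rvec': array([ 0.26912919, -2.58343891,  1.53135305]), 'tvec': array([0.51835129, 0.10546917, 0.82289433])} [0.352148   0.76657981 0.49529189]
wrist {'vertical_fov': 70.50641518001967, 'cx': 313.4698091803497, 'cy': 243.12374319270518, 'rvec': array([-1.65727257, -2.48091777, -0.31888555]), 'tvec': array([ 0.67357851, -0.03145867,  0.38889434])} [ 0.19543188 -0.64834526  0.38372907]
```

View pics/top0.png

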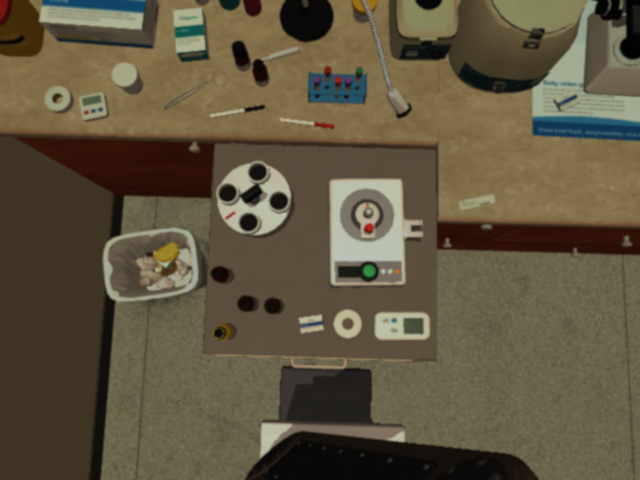

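View pics/side0.png

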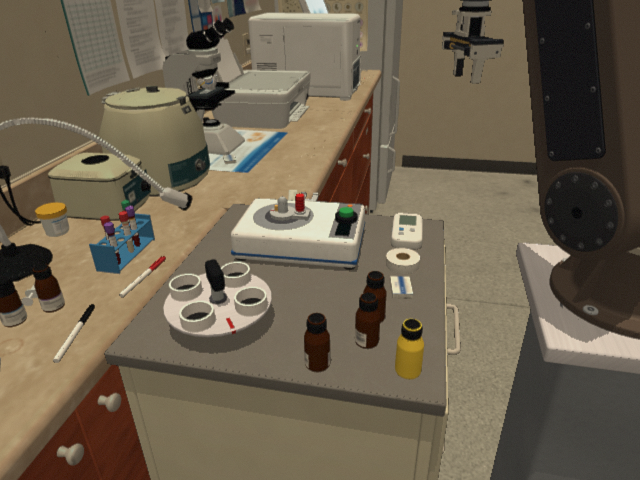

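```bash
python3 - <<'E'
from h import *
c=cam('top'); im=cv2.imread('pics/top0.png')
hsv=cv2.cvtColor(im,cv2.COLOR_BGR2HSV)
def P(u,v,z): return np.round(ray(c,u,v,z)[:2],4)
w=((hsv[...,2]>120)&(hsv[...,1]<60)).astype(np.uint8)
w[:145]=0; w[:,:205]=0; w[:,437:]=0;w[355:]=0
for k in cv2.findContours(w,0,2)[0]:
    if cv2.contourArea(k)>150:
        r=cv2.minAreaRect(k);print('white',r,cv2.contourArea(k),P(*r[0],.065),'z.04',P(*cv2.fitEllipse(k)[0],.04))
        if cv2.contourArea(k)>4000: print([P(*q,.065) for q in cv2.boxPoints(r)])
for n,m,z in (('red',((hsv[...,0]<8)|(hsv[...,0]>172))&(hsv[...,1]>150)&(hsv[...,2]>110),.1),('green',(hsv[...,0]>45)&(hsv[...,0]<80)&(hsv[...,1]>120),.083),('dark',hsv[...,2]<40,.085)):
    m=m.astype(np.uint8); m[:145]=0; m[:,:205]=0; m[:,437:]=0;m[355:]=0
    for k in cv2.findContours(m,0,2)[0]:
        if cv2.contourArea(k)>12: r=cv2.minAreaRect(k); print(n,np.round(r[0],1),np.round(r[1],1),round(r[2]),cv2.contourArea(k),P(*r[0],z))
a=cv2.resize(im[140:360,200:445],None,fx=3.2,fy=2.7*3.2/2.7,interpolation=cv2.INTER_CUBIC)[:600*1000]
cv2.imwrite('pics/top0c.png',cv2.resize(im[145:325,205:445],None,fx=3.3,fy=3.3,interpolation=cv2.INTER_CUBIC))
E
```

```text
white ((401.5, 325.5), (25.0, 53.0), 90.0) 1268.0 [ 0.3712 -0.1403] z.04 [ 0.3688 -0.1408]
white ((347.0, 323.5), (27.482912063598633, 26.925823211669922), 21.801406860351562) 538.5 [ 0.3721 -0.0235] z.04 [ 0.3709 -0.0244]
white ((376.0, 231.5), (105.0, 92.0), 90.0) 6228.5 [ 0.5735 -0.083 ] z.04 [ 0.5719 -0.0693]
[array([0.6889, 0.0209]), array([ 0.6948, -0.184 ]), array([ 0.4612, -0.1841]), array([0.4555, 0.0151])]
white ((253.75, 198.75001525878906), (71.41779327392578, 73.53910827636719), 45.0) 4023.0 [0.6391 0.1886] z.04 [0.6485 0.1921]
[array([0.6342, 0.302 ]), array([0.7566, 0.1923]), array([0.6441, 0.0752]), array([0.5249, 0.1851])]
red [368.5 227. ] [6. 7.] 90 36.0 [ 0.577  -0.0628]
green [368.8 270.6] [13.4 13.4] 63 138.0 [ 0.4856 -0.0666]
dark [218.5 332.5] [7. 7.] 90 41.5 [0.3464 0.2467]
dark [272.5 305. ] [14. 15.] 90 171.5 [0.4068 0.1359]
dark [246. 303.] [14. 16.] 90 183.0 [0.4094 0.192 ]
dark [220. 274.] [14. 16.] 90 183.0 [0.4691 0.2502]
dark [358.  271.5] [17. 38.] 90 422.0 [ 0.4828 -0.0434]
dark [248.5 222. ] [14. 15.] 90 167.0 [0.5831 0.1948]
dark [278.3 200.8] [14.1 14.8] 45 161.5 [0.6317 0.1325]
dark [227.5 193. ] [13.4 14.8] 45 153.0 [0.6457 0.2435]
dark [207. 191.] [ 4. 10.] 0 33.0 [0.6489 0.2883]
dark [251.8 194.5] [11.5 19.4] 55 176.0 [0.644  0.1906]
dark [257.5 172.5] [13. 15.] 90 152.0 [0.6935 0.1803]
```

```bash
python3 - <<'E'
from h import *
st()
E
```

```text
0.15 [ 0.2582 -0.6233  0.2259] [-8.993e+01  1.000e-02  2.250e+01] [0.4 0.  0.1] [-51.   20.6   0.6  -0.  -70.1 -16.5] 0.0876398026128801
```

View pics/top0c.png

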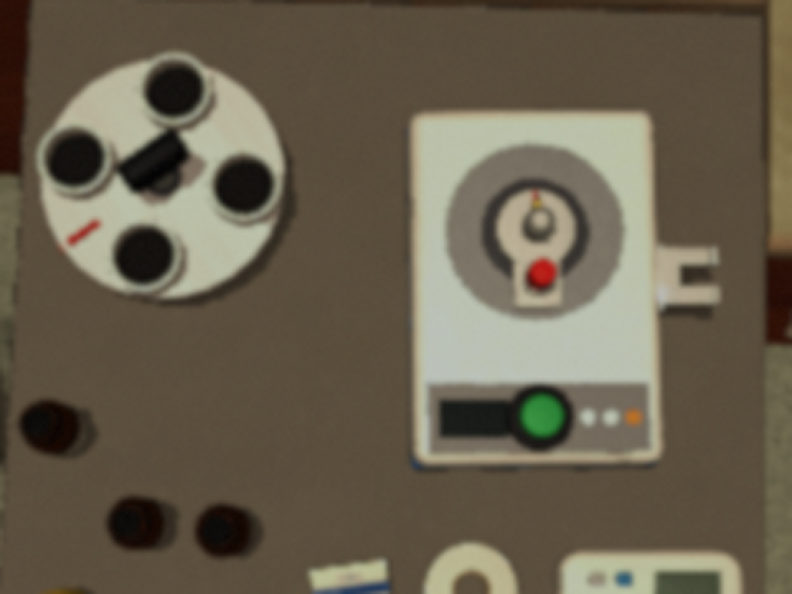

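Emit:
{"api": "step_arm", "payload": {
  "rows": [
    [[0.2,2.5,4.6,0,0,0,-1.9],[0.2,2.5,4.6,0,0,0,-1.9],[0.2,2.5,4.6,0,0,0,-1.9],[0.2,2.5,4.6,0,0,0,-1.9],[0.2,2.5,4.6,0,0,0,-1.9],[0.2,2.5,4.6,0,0,0,-1.9],[0.2,2.5,4.6,0,0,0,-1.9],[0.2,2.5,4.6,0,0,0,-1.9],[0.2,2.5,4.6,0,0,0,-1.9],[0.2,2.5,4.6,0,0,0,-1.9],[0.2,2.5,4.6,0,0,0,-1.9],[0.2,2.5,4.6,0,0,0,-1.6]]
  ]
}}

```text
clock: 1.65
tool_pos: [0.5588, -0.0699, 0.2266]
orientation: [-90.0, -0.0, -0.0]
force: [0.2, -0.3, 1.4]
opening: 0.0522
```

Emit:
{"api": "step_arm", "payload": {
  "rows": [
    [[0.2,0,0,0,0,0,0],[0.2,0,0,0,0,0,0],[0.2,0,0,0,0,0,0]]
  ]
}}

```text
clock: 2.02
tool_pos: [0.5579, -0.0724, 0.2266]
orientation: [-90.0, 0.0, -0.0]
force: [0.0, -0.2, -0.1]
opening: 0.0528
```

```bash
python3 - <<'E'
from h import *
st(); c,im=snap('wrist','w1'); print(-c[3].T@c[4], c[3]); st()
E
```

```text
2.025 [ 0.5579 -0.0724  0.2266] [-9.e+01  1.e-02 -4.e-02] [ 0.  -0.2 -0.1] [  12.5   10.   -13.7   -0.   -66.3 -102.6] 0.05279379545108241
[ 0.48983189 -0.07119347  0.38457008] [[ 4.68696206e-04  9.99999166e-01 -1.20325855e-03]
 [ 9.67513408e-01 -1.49262564e-04  2.52819666e-01]
 [ 2.52819276e-01 -1.28266440e-03 -9.67512671e-01]]
2.075 [ 0.5579 -0.0725  0.2267] [-9.e+01 -0.e+00 -6.e-02] [-0.8  0.5 -0.2] [  12.5   10.   -13.7    0.   -66.3 -102.6] 0.05281647643855748
```

View pics/w1.png

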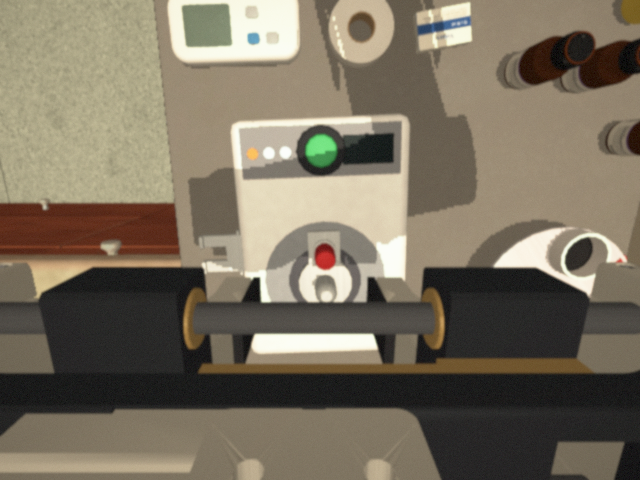

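Emit:
{"api": "step_arm", "payload": {
  "rows": [
    [[0.2,3,0,0,0,0,0],[0.2,3,0,-1,0,0,0],[0.2,1,0,0,0,0,0],[0.2,0,0,0,0,0,0],[0.2,0,0,0,0,0,0]]
  ]
}}

```text
clock: 2.7
tool_pos: [0.6277, -0.0719, 0.217]
orientation: [-90.0, -0.0, -0.0]
force: [-0.4, -0.7, 1.4]
opening: 0.0525
```

```bash
python3 - <<'E'
from h import *
st(); c,im=snap('wrist','w2')
hsv=cv2.cvtColor(im,cv2.COLOR_BGR2HSV)
def P(u,v,z): return np.round(ray(c,u,v,z)[:2],4)
for n,m,z in (('red',((hsv[...,0]<8)|(hsv[...,0]>172))&(hsv[...,1]>150)&(hsv[...,2]>80),.1125),('green',(hsv[...,0]>45)&(hsv[...,0]<80)&(hsv[...,1]>120),.083)):
    for k in cv2.findContours(m.astype(np.uint8),0,2)[0]:
        if cv2.contourArea(k)>40: print(n,cv2.boundingRect(k),P(*cv2.fitEllipse(k)[0],z))
cv2.imwrite('pics/w2c.png',cv2.resize(im[20:270,150:450],None,fx=2.6,fy=2.4*2.6/2.6,interpolation=cv2.INTER_CUBIC))
E
```

```text
2.7 [ 0.6277 -0.0719  0.217 ] [-8.999e+01 -2.000e-02 -2.000e-02] [-0.4 -0.7  1.4] [  11.1   16.9   -5.9   -0.   -67.2 -101.2] 0.05250429568079839
red (622, 198, 18, 14) [0.5974 0.1752]
red (315, 166, 22, 22) [ 0.576  -0.0621]
green (303, 37, 36, 41) [ 0.4863 -0.0654]
```

View pics/w2c.png

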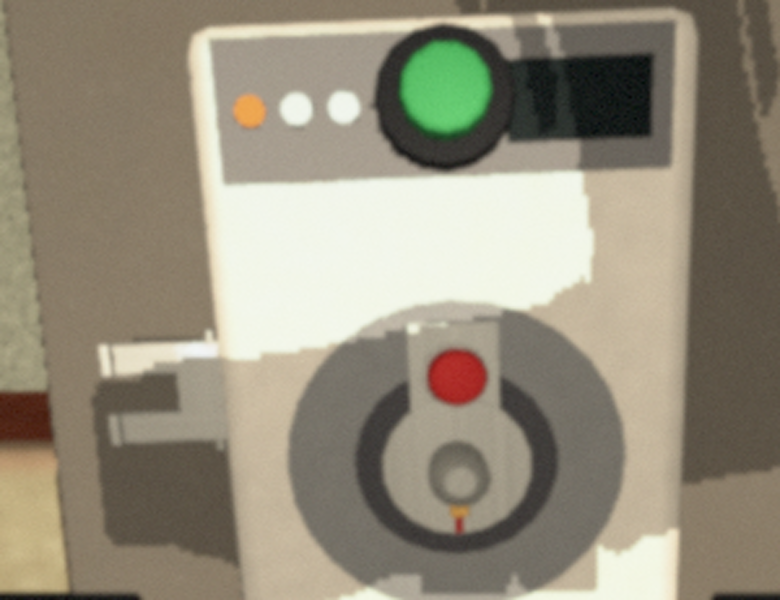

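```bash
python3 - <<'E'
from h import *
c=cam('wrist')
def Q(x,y,z): return np.round(ray(c,150+x/2.6,20+y/2.4,z)[:2],4)
S=Q(460,478,.105);F=Q(458,462,.075);B=np.array([.4863,-.0654]);p=np.array([.576,-.0621])
print('tip',S,'flange',F,'disc outer',Q(457,458,.065),'pin',p,'key',Q(459,530,.075))
print('yaw btn',np.degrees(np.arctan2(*(F-B)[::-1])),np.linalg.norm(F-B),'pin',np.degrees(np.arctan2(*(F-p)[::-1])),np.linalg.norm(F-p))
print('notch closed end',Q(180,393,.06),'edges',Q(150,376,.06),Q(150,412,.06),'lip',Q(100,375,.064),Q(112,412,.064))
print('panel',Q(225,184,.067),Q(670,167,.067),'left/right',Q(193,35,.065),Q(240,560,.065),Q(690,20,.065),Q(677,560,.065))
E
```

```text
tip [ 0.6104 -0.0601] flange [ 0.61   -0.0597] disc outer [ 0.6101 -0.0597] pin [ 0.576  -0.0621] key [ 0.6361 -0.0591]
yaw btn 2.638278829156523 0.12383125615126414 pin 4.037710620977119 0.03408460062843633
notch closed end [ 0.5859 -0.1575] edges [ 0.5795 -0.1676] [ 0.5931 -0.1687] lip [ 0.5789 -0.1837] [ 0.5927 -0.1807]
panel [ 0.5128 -0.1359] [0.5072 0.008 ] left/right [ 0.4655 -0.1436] [ 0.651  -0.1387] [0.4611 0.0115] [0.6509 0.0212]
```

Emit:
{"api": "step_arm", "payload": {
  "rows": [
    [[0.2,-2.6,0.5,0,0,0,0],[0.2,-2.57,0.49,0,0,0,0],[0.2,0,0,-3,0,0,0],[0.2,0,0,-4,0,0,0],[0.2,0,0,-3,0,0,0],[0.2,0,0,-2,0,0,0],[0.2,0,0,-1.2,0,0,0],[0.2,0,0,0,0,0,0],[-1,0,0,0,0,0,0],[-1,0,0,0,0,0,0],[-1,0,0,0,0,0,0],[-1,0,0,0,0,0,0]]
  ]
}}

```text
clock: 4.25
tool_pos: [0.5768, -0.0617, 0.0848]
orientation: [-90.0, -0.0, 0.0]
force: [-0.6, -1.4, 0.5]
opening: 0.0182
```

Emit:
{"api": "step_arm", "payload": {
  "rows": [
    [[-1,0,0,0,0,0,0],[-1,0,0,0,0,0,0]]
  ]
}}

```text
clock: 4.5
tool_pos: [0.5768, -0.0617, 0.0848]
orientation: [-90.0, -0.0, 0.0]
force: [-0.9, 0.0, 2.8]
opening: 0.017
```

Emit:
{"api": "step_arm", "payload": {
  "rows": [
    [[-1,0,0,0.5,0,0,0],[-1,0,0,1,0,0,0],[-1,0,0,1.5,0,0,0],[-1,0,0,1.5,0,0,0],[-1,0,0,1.5,0,0,0],[-1,0,0,0,0,0,0]]
  ]
}}

```text
clock: 5.25
tool_pos: [0.5776, -0.0615, 0.1464]
orientation: [-90.0, -0.2, 0.0]
force: [0.2, -0.1, -0.6]
opening: 0.0172
```

```bash
python3 - <<'E'
from h import *
st(); c,im=snap('wrist','w3'); c2,im2=snap('side','s3')
a=cv2.resize(im[100:400,100:500],None,fx=1.5,fy=1.5); b=cv2.resize(im2[170:300,200:400],None,fx=2.,fy=2.)
cv2.imwrite('pics/m3.png',a)
E
```

```text
5.25 [ 0.5776 -0.0615  0.1464] [-8.997e+01 -1.800e-01  2.000e-02] [ 0.2 -0.1 -0.6] [  13.2   15.4  -17.9    0.   -56.5 -103.2] 0.017205469479134008
```

View pics/m3.png

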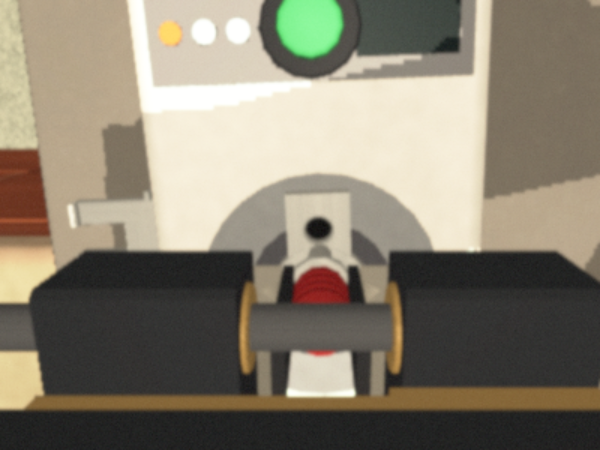

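```bash
python3 - <<'E'
from h import *
c=cam('wrist'); print('hole',ray(c,100+318/1.5,100+228/1.5,.0745)); st()
E
```

```text
hole [ 0.5745237  -0.06174209  0.0745    ]
5.35 [ 0.5765 -0.0616  0.1446] [-8.998e+01 -1.000e-02 -0.000e+00] [-0.3 -0.5 -0.7] [  13.2   15.5  -18.    -0.   -56.5 -103.2] 0.017247678563084467
```

Emit:
{"api": "step_arm", "payload": {
  "rows": [
    [[-1,0.15,-1.7,0,0,0,0],[-1,0.15,-1.8,0,0,0,0],[-1,0.15,-1.8,0,0,0,0],[-1,0.15,-1.8,0,0,0,0],[-1,0.15,-1.8,0,0,0,0],[-1,0.15,-1.4,0,0,0,0],[-1,0,0,0,0,0,0],[-1,0,0,0,0,0,0]]
  ]
}}

```text
clock: 6.35
tool_pos: [0.5856, -0.1647, 0.1445]
orientation: [-90.0, 0.0, -0.0]
force: [-0.2, 0.5, -0.4]
opening: 0.017
```

```bash
python3 - <<'E'
from h import *
st(); c,im=snap('wrist','w4');
cv2.imwrite('pics/m4.png',cv2.resize(im[100:300,180:480],None,fx=2.6,fy=2.6))
E
```

```text
6.35 [ 0.5856 -0.1647  0.1445] [-8.999e+01  0.000e+00 -1.000e-02] [-0.2  0.5 -0.4] [  2.7  18.  -14.4  -0.  -57.6 -92.7] 0.017008252515482842
```

View pics/m4.png

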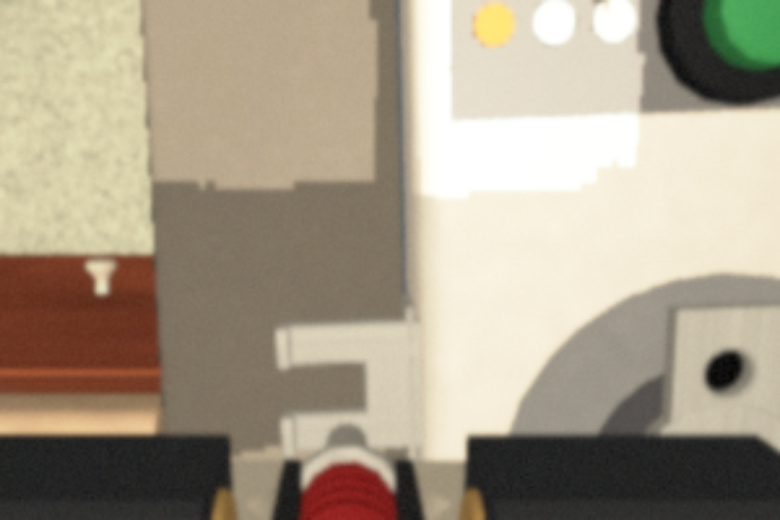

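```bash
python3 - <<'E'
from h import *
c=cam('wrist'); Q=lambda x,y,z: np.round(ray(c,180+x/2.6,100+y/2.6,z),4)
print(Q(366,390,.06),Q(325,367,.06),Q(325,414,.06),'tip',Q(347,432,.099),'lips',Q(279,369,.064),Q(284,415,.064), 'wall',Q(418,390,.06))
E
```

```text
[ 0.5863 -0.1581  0.06  ] [ 0.5795 -0.1698  0.06  ] [ 0.5935 -0.1699  0.06  ] tip [ 0.5858 -0.1635  0.099 ] lips [ 0.5791 -0.1825  0.064 ] [ 0.5925 -0.1814  0.064 ] wall [ 0.5863 -0.1433  0.06  ]
```

Emit:
{"api": "step_arm", "payload": {
  "rows": [
    [[-1,0.07,-0.05,-1.5,0,0,0],[-1,0,0,-2,0,0,0],[-1,0,0,-1.5,0,0,0],[-1,0,0,-1,0,0,0],[-1,0,0,-0.8,0,0,0],[-1,0,0,-0.5,0,0,0],[-1,0,0,0,0,0,0],[-1,0,0,0,0,0,0]]
  ]
}}

```text
clock: 7.4
tool_pos: [0.5866, -0.1652, 0.072]
orientation: [-90.0, -0.0, 0.0]
force: [-0.5, 0.7, 0.1]
opening: 0.0172
```

Emit:
{"api": "step_arm", "payload": {
  "rows": [
    [[-1,0,0,-0.12,0,0,0],[-1,0,0,0,0,0,0],[-0.6,0,0,0,0,0,0],[-0.3,0,0,0,0,0,0],[-0.3,0,0,0,0,0,0],[-0.3,0,0,2,0,0,0],[-0.3,0,0,4,0,0,0],[0,0,0,4,0,0,0],[0.2,4,0,3,0,0,0],[0.2,4,0,0,0,0,0],[0.2,0,0,0,0,0,0],[0.2,0,0,0,0,0,0]]
  ]
}}

```text
clock: 8.9
tool_pos: [0.6658, -0.1651, 0.1997]
orientation: [-90.0, 0.1, 0.0]
force: [-0.4, -0.2, 0.5]
opening: 0.0527
```

```bash
python3 - <<'E'
from h import *
st(); c,im=snap('wrist','w5'); ct,it=snap('top','t5')
cv2.imwrite('pics/m5.png',np.hstack([cv2.resize(im[60:280,200:400],(400,440)),cv2.resize(it[150:300,205:341],(400,440))]))
E
```

```text
8.9 [ 0.6658 -0.1651  0.1997] [-8.999e+01  8.000e-02  0.000e+00] [-0.4 -0.2  0.5] [  2.3  22.5   0.1  -0.  -67.7 -92.3] 0.0526957090320923
```

View pics/m5.png

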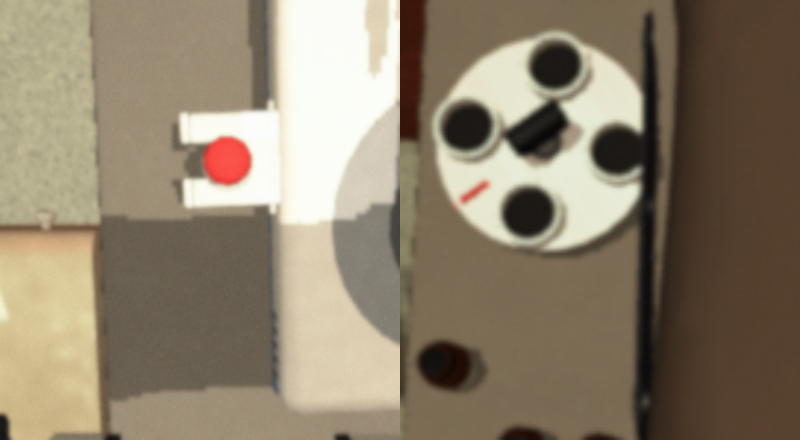

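Emit:
{"api": "step_arm", "payload": {
  "rows": [
    [[0.2,-0.45,3.4,0.2,0,0,10.25],[0.2,-0.45,3.4,0.2,0,0,10.25],[0.2,-0.45,3.4,0.2,0,0,10.25],[0.2,-0.45,3.4,0.2,0,0,10.25],[0.2,-0.45,3.4,0.2,0,0,10.25],[0.2,-0.45,3.4,0.2,0,0,10.25],[0.2,-0.45,3.4,0.2,0,0,10.25],[0.2,-0.45,3.4,0.2,0,0,10.25],[0.2,-0.45,3.4,0.2,0,0,10.25],[0.2,-0.45,3.4,0.2,0,0,10.25],[0.2,-0.45,3.4,0.2,0,0,10.25],[0.2,-0.45,3.4,0.2,0,0,10.25]]
  ]
}}

```text
clock: 10.5
tool_pos: [0.6116, 0.2435, 0.225]
orientation: [-90.0, -0.0, 123.3]
force: [1.2, -0.3, -0.2]
opening: 0.0525
```

Emit:
{"api": "step_arm", "payload": {
  "rows": [
    [[0.2,0,0,0,0,0,0],[0.2,0,0,0,0,0,0],[0.2,0,0,0,0,0,0]]
  ]
}}

```text
clock: 10.88
tool_pos: [0.6123, 0.2418, 0.2245]
orientation: [-90.0, 0.0, 122.9]
force: [0.7, -0.1, 0.6]
opening: 0.0526
```

```bash
python3 - <<'E'
from h import *
st(); c,im=snap('wrist','w6')
E
```

```text
10.875 [0.6123 0.2418 0.2245] [-90.     0.   122.89] [ 0.7 -0.1  0.6] [ 38.5  19.1  -1.8   0.  -69.2  -5.6] 0.05258560186448137
```

View pics/w6.png

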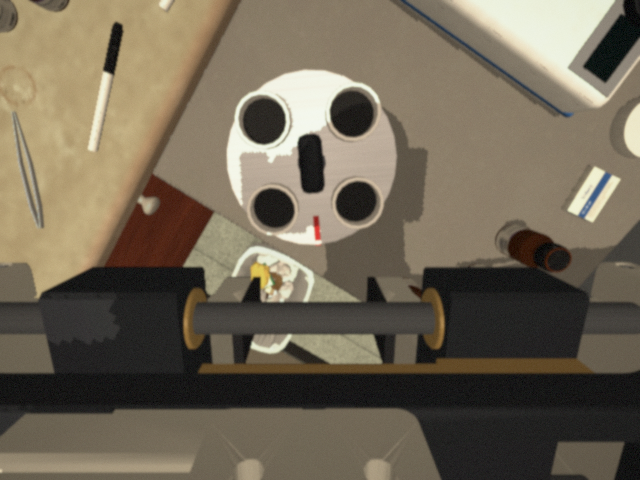

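```bash
python3 - <<'E'
from h import *
c=cam('wrist'); im=cv2.imread('pics/w6.png')
hsv=cv2.cvtColor(im,cv2.COLOR_BGR2HSV); P=lambda u,v,z: ray(c,u,v,z)[:2]
roi=np.zeros((480,640),np.uint8); roi[60:250,220:400]=1
d=((hsv[...,2]<60)*roi).astype(np.uint8)
N=[]
for k in cv2.findContours(d,0,2)[0]:
    if cv2.contourArea(k)>200:
        e=cv2.fitEllipse(k); r=cv2.minAreaRect(k); print('dark',np.round(e[0],1),np.round(r[0],1),np.round(r[1],1),round(r[2],1),P(*e[0],.04),P(*e[0],.06),P(*r[0],.1))
        if cv2.contourArea(k)>1100: N.append(P(*e[0],.05))
print('mean nests z.05',np.mean(N,0) if len(N)==4 else N)
rd=(((hsv[...,0]<8)|(hsv[...,0]>170))&(hsv[...,1]>140)&(hsv[...,2]>70)).astype(np.uint8)*roi
for k in cv2.findContours(rd,0,2)[0]:
    if cv2.contourArea(k)>30: r=cv2.minAreaRect(k); print('red',r,P(*r[0],.04))
w=(((hsv[...,2]>110)&(hsv[...,1]<60))*roi).astype(np.uint8)
k=max(cv2.findContours(w,0,2)[0],key=cv2.contourArea); print('white',cv2.boundingRect(k))
h=cv2.convexHull(k)[:,0]; e=cv2.fitEllipse(h); print(e,P(*e[0],.04))
E
```

```text
dark [273.4 207.8] [273.3 207.6] [38.9 36.7] 63.4 [0.65453458 0.25185463] [0.65423622 0.24799491] [0.65378219 0.24015544]
dark [356.  201.1] [356. 201.] [38. 38.] 90.0 [0.58801162 0.20071407] [0.59159757 0.19984047] [0.59880506 0.19799628]
dark [311.  163.4] [311.  163.5] [57. 24.] 90.0 [0.64623456 0.19417449] [0.64642085 0.19368273] [0.6467701  0.19279248]
dark [263.6 120.6] [263.5 120.5] [43. 39.] 90.0 [0.70568973 0.18541696] [0.7024044  0.18543656] [0.69592405 0.1854162 ]
dark [351.7 113.3] [351.5 113.5] [43. 41.] 90.0 [0.63894966 0.13439726] [0.63956132 0.13739592] [0.64081553 0.14357626]
mean nests z.05 [0.64485871 0.17888231]
red ((316.4999694824219, 227.50001525878906), (21.366436004638672, 4.16464376449585), 84.80557250976562) [0.6066483  0.24518971]
white (224, 67, 174, 180)
((310.2535095214844, 155.86749267578125), (175.408203125, 183.10226440429688), 176.1116485595703) [0.65075366 0.1885798 ]
```

Emit:
{"api": "step_arm", "payload": {
  "rows": [
    [[0.2,1.8,-2.48,0,0,0,2.4],[0.2,1.67,-2.4,0,0,0,2.3],[0.2,0,0,-3.75,0,0,0],[0.2,0,0,-4,0,0,0],[0.2,0,0,-4,0,0,0],[0.2,0,0,-2.5,0,0,0],[0.2,0,0,-1.5,0,0,0],[0.2,0,0,0,0,0,0],[-1,0,0,0,0,0,0],[-1,0,0,0,0,0,0],[-1,0,0,0,0,0,0],[-1,0,0,0,0,0,0]]
  ]
}}

```text
clock: 12.42
tool_pos: [0.6469, 0.194, 0.0672]
orientation: [-90.0, 0.0, 127.7]
force: [-1.4, -0.4, 2.2]
opening: 0.02
```

Emit:
{"api": "step_arm", "payload": {
  "rows": [
    [[-1,0,0,0,0,0,0],[-1,0,0,0,0,0,0]]
  ]
}}

```text
clock: 12.68
tool_pos: [0.647, 0.1939, 0.0672]
orientation: [-90.0, 0.0, 127.7]
force: [-2.6, -1.1, 3.8]
opening: 0.0197
```

Emit:
{"api": "step_arm", "payload": {
  "rows": [
    [[-1,0,0,1,0,0,0],[-1,0,0,2.5,0,0,0],[-1,0,0,3,0,0,0],[-1,0,0,3,0,0,0],[-1,0,0,3,0,0,0],[-1,0,0,0,0,0,0]]
  ]
}}

```text
clock: 13.42
tool_pos: [0.6484, 0.1947, 0.1947]
orientation: [-90.3, 0.0, 127.7]
force: [0.2, 0.5, -3.4]
opening: 0.0199
```

Emit:
{"api": "step_arm", "payload": {
  "rows": [
    [[-1,-0.3,-2.12,0,0,0,-10.4],[-1,-0.3,-2.12,0,0,0,-10.4],[-1,-0.3,-2.12,0,0,0,-10.4],[-1,-0.3,-2.12,0,0,0,-10.4],[-1,-0.3,-2.12,0,0,0,-10.4],[-1,-0.3,-2.12,0,0,0,-10.4],[-1,-0.3,-2.12,0,0,0,-10.4],[-1,-0.3,-2.12,0,0,0,-10.4],[-1,-0.3,-2.12,0,0,0,-10.4],[-1,-0.3,-2.12,0,0,0,-10.4],[-1,-0.3,-2.12,0,0,0,-10.4],[-1,-0.3,-2.08,0,0,0,-10.3]]
  ]
}}

```text
clock: 14.92
tool_pos: [0.6101, -0.0606, 0.1902]
orientation: [-90.0, 0.1, 2.6]
force: [0.2, -0.2, -3.4]
opening: 0.0198
```

Emit:
{"api": "step_arm", "payload": {
  "rows": [
    [[-1,0,0,0,0,0,0],[-1,0,0,0,0,0,0],[-1,0,0,0,0,0,0],[-1,0,0,0,0,0,0]]
  ]
}}

```text
clock: 15.42
tool_pos: [0.6111, -0.0594, 0.1917]
orientation: [-90.0, 0.0, 3.1]
force: [-0.0, -0.2, -3.4]
opening: 0.0195
```

```bash
python3 - <<'E'
from h import *
st(); c,im=snap('wrist','w7')
E
```

```text
15.425 [ 0.6111 -0.0594  0.1917] [-8.999e+01  1.000e-02  3.090e+00] [-0.  -0.2 -3.4] [ 12.6  16.2 -10.2  -0.  -63.5 -99.6] 0.019497490395810568
```

View pics/w7.png

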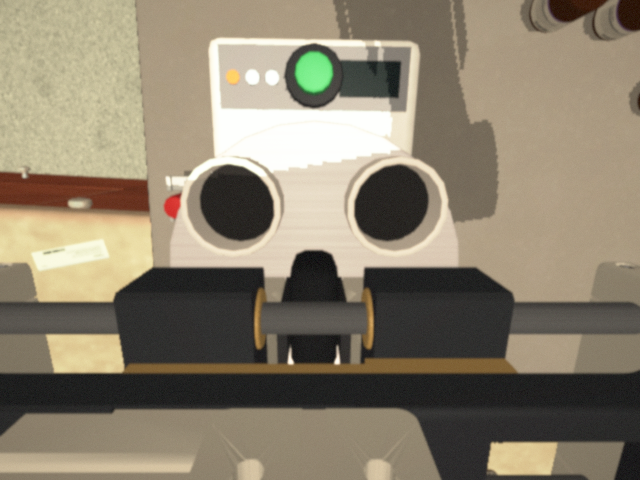

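Emit:
{"api": "step_arm", "payload": {
  "rows": [
    [[-1,0,-0.06,-1,0,0,0],[-1,0,0,-0.8,0,0,0],[-1,0,0,-0.5,0,0,0],[-1,0,0,-0.3,0,0,0],[-1,0,0,0,0,0,0]]
  ]
}}

```text
clock: 16.1
tool_pos: [0.6112, -0.0607, 0.1657]
orientation: [-90.0, -0.0, 3.0]
force: [0.0, -0.9, -3.8]
opening: 0.0197
```

Emit:
{"api": "step_arm", "payload": {
  "rows": [
    [[-1,0,0,-0.3,0,0,0],[-1,0,0,-0.3,0,0,0],[-1,0,0,-0.3,0,0,0],[-1,0,0,0,0,0,0]]
  ]
}}

```text
clock: 16.6
tool_pos: [0.6113, -0.0606, 0.1567]
orientation: [-90.0, -0.0, 3.0]
force: [2.8, -1.7, -4.6]
opening: 0.0193
```

Emit:
{"api": "step_arm", "payload": {
  "rows": [
    [[-1,0,0,-0.25,0,0,0],[-1,0,0,-0.25,0,0,0],[-1,0,0,0,0,0,0]]
  ]
}}

```text
clock: 16.98
tool_pos: [0.6113, -0.0606, 0.1517]
orientation: [-90.0, -0.0, 3.0]
force: [3.8, -1.2, -4.0]
opening: 0.0199
```

Emit:
{"api": "step_arm", "payload": {
  "rows": [
    [[-1,0.05,0,-0.3,0,0,0],[-1,0,0,-0.3,0,0,0],[-1,0,0,-0.3,0,0,0],[-1,0,0,0,0,0,0]]
  ]
}}

```text
clock: 17.48
tool_pos: [0.6114, -0.0606, 0.1423]
orientation: [-90.0, 0.0, 3.0]
force: [2.4, -2.1, -4.4]
opening: 0.0198
```

Emit:
{"api": "step_arm", "payload": {
  "rows": [
    [[-1,0,0,-0.1,0,0,0],[-1,0,0,0,0,0,0]]
  ]
}}

```text
clock: 17.73
tool_pos: [0.6115, -0.0606, 0.1422]
orientation: [-90.0, -0.0, 3.0]
force: [0.9, -0.8, -0.0]
opening: 0.02
```

Emit:
{"api": "step_arm", "payload": {
  "rows": [
    [[-0.6,0,0,0.1,0,0,0],[-0.3,0,0,0,0,0,0],[-0.1,0,0,0,0,0,0],[-0.1,0,0,2,0,0,0],[-0.1,0,0,4,0,0,0],[-0.1,0,0,4,0,0,0],[-0.1,0,0.5,1,0,0,10],[-0.1,0,1,0,0,0,10],[-0.1,0,1,0,0,0,10],[-0.1,0,1,0,0,0,10],[-0.1,0,1,0,0,0,10],[-0.1,0,1,0,0,0,10]]
  ]
}}

```text
clock: 19.23
tool_pos: [0.6114, -0.0051, 0.253]
orientation: [-90.0, -0.0, 63.3]
force: [-0.4, -0.7, 0.0]
opening: 0.0395
```

Emit:
{"api": "step_arm", "payload": {
  "rows": [
    [[-0.1,0,1,0,0,0,10],[-0.1,0,1,0,0,0,10],[-0.1,0,0,0,0,0,7],[-0.1,0,0,0,0,0,0],[-0.1,0,0,0,0,0,0],[-0.1,0,0,0,0,0,0]]
  ]
}}

```text
clock: 19.98
tool_pos: [0.6115, 0.0143, 0.2529]
orientation: [-90.0, -0.0, 89.9]
force: [0.3, -0.2, 0.2]
opening: 0.0393
```

```bash
python3 - <<'E'
from h import *
st(); c,im=snap('wrist','w8'); c2,i2=snap('side','s8')
cv2.imwrite('pics/m8.png',np.vstack([im[:290],i2[150:390]]))
E
```

```text
19.975 [0.6115 0.0143 0.2529] [-90.    -0.    89.91] [ 0.3 -0.2  0.2] [ 19.6  13.7  -5.4  -0.  -70.8 -19.7] 0.039280140747681366
```

View pics/m8.png

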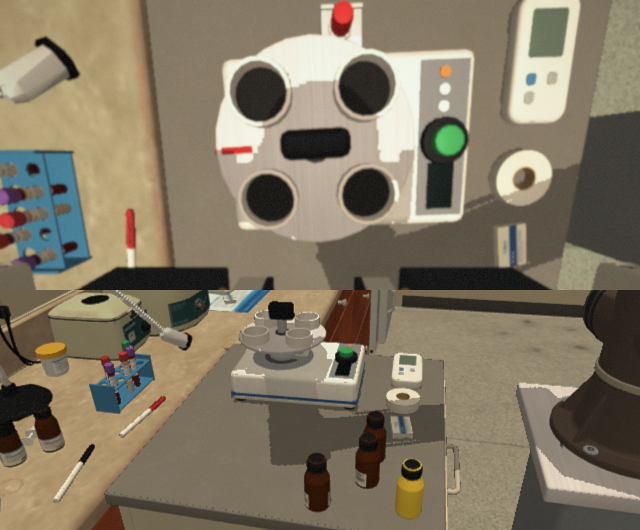

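```bash
cat >> h.py <<'E'
def nests(c,im,z0=.115,box=(40,250,210,420)):
    hsv=cv2.cvtColor(im,cv2.COLOR_BGR2HSV); a,b,l,r=box
    roi=np.zeros((480,640),np.uint8); roi[a:b,l:r]=1
    d=((hsv[...,2]<60)*roi).astype(np.uint8)
    for k in cv2.findContours(d,0,2)[0]:
        if cv2.contourArea(k)>300:
            e=cv2.fitEllipse(k); print(np.round(e[0],1),np.round(e[1],1),cv2.contourArea(k),'mid',np.round(ray(c,*e[0],z0+.010)[:2],4),'top62',np.round(ray(c,*e[0],z0+.062)[:2],4))
E
python3 - <<'E'
from h import *
nests(cam('wrist'),cv2.imread('pics/w8.png'))
E
```

```text
[269.2 197.6] [42.8 47. ] 1579.5 mid [ 0.6484 -0.0176] top62 [ 0.6417 -0.024 ]
[365.8 192.4] [42.8 47.4] 1588.0 mid [ 0.5674 -0.0218] top62 [ 0.5754 -0.0274]
[315.7 143.2] [31.5 79.8] 1785.5 mid [ 0.6094 -0.0614] top62 [ 0.6098 -0.0598]
[260.2  93.8] [47.8 51.4] 1921.5 mid [ 0.6528 -0.0984] top62 [ 0.6453 -0.0901]
[364.2  87.6] [48.2 51.7] 1949.0 mid [ 0.5718 -0.1028] top62 [ 0.579  -0.0937]
```

Emit:
{"api": "step_arm", "payload": {
  "rows": [
    [[-0.1,-2.27,3.2,0,0,0,0],[-0.1,-2.27,3.2,0,0,0,0],[-0.1,-2.27,3.2,-0.7,0,0,0],[-0.1,-2.27,3.2,-0.7,0,0,0],[-0.1,-2.27,3.2,-1,0,0,0],[-0.1,-2.27,3.2,-1,0,0,0],[-0.1,-2.27,3.2,-1,0,0,0],[-0.1,-2.27,3.2,-1,0,0,0],[-0.1,0,0,0,0,0,0],[-0.1,0,0,0,0,0,0],[-0.1,0,0,0,0,0,0]]
  ]
}}

```text
clock: 21.45
tool_pos: [0.4305, 0.2699, 0.1991]
orientation: [-90.0, -0.0, 89.9]
force: [-0.1, -0.8, 0.4]
opening: 0.0395
```

```bash
python3 - <<'E'
from h import *
st(); c,im=snap('wrist','w9')
E
```

```text
21.45 [0.4305 0.2699 0.1991] [-9.002e+01 -2.000e-02  8.994e+01] [-0.1 -0.8  0.4] [ 54.3   5.9 -22.4   0.  -61.6 -54.3] 0.03948969451394936
```

View pics/w9.png

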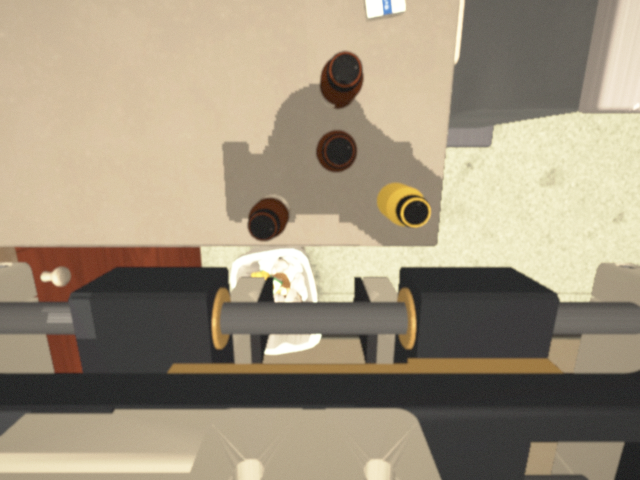

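```bash
python3 - <<'E'
from h import *
c=cam('wrist')
for u,v in ((346.5,69),(340.5,151.5),(263.5,225)): print(np.round(ray(c,u,v,.085),4))
E
```

```text
[0.406  0.1426 0.085 ]
[0.4093 0.2008 0.085 ]
[0.4711 0.2587 0.085 ]
```

Emit:
{"api": "step_arm", "payload": {
  "rows": [
    [[0.1,-0.65,-3.14,0,0,0,0],[0.1,-0.6,-3.2,0,0,0,0],[0.1,-0.6,-3.2,-1,0,0,0],[0.1,-0.6,-3.2,-1,0,0,0],[0.1,0,0,-4,0,0,0],[0.1,0,0,-4,0,0,0],[0.1,0,0,-2.5,0,0,0],[0.1,0,0,-1.6,0,0,0],[0.1,0,0,0,0,0,0],[-1,0,0,0,0,0,0],[-1,0,0,0,0,0,0],[-1,0,0,0,0,0,0]]
  ]
}}

```text
clock: 23.0
tool_pos: [0.406, 0.1434, 0.0586]
orientation: [-90.1, -0.1, 90.0]
force: [0.5, -0.0, 3.4]
opening: 0.0353
```

Emit:
{"api": "step_arm", "payload": {
  "rows": [
    [[-1,0,0,0,0,0,0],[-1,0,0,0,0,0,0],[-1,0,0,0,0,0,0]]
  ]
}}

```text
clock: 23.38
tool_pos: [0.4061, 0.1435, 0.0586]
orientation: [-90.1, -0.0, 90.0]
force: [1.3, -1.3, 6.6]
opening: 0.0351
```

Emit:
{"api": "step_arm", "payload": {
  "rows": [
    [[0.1,0,0,0,0,0,0],[0.1,0,0,0,0,0,0],[0.1,0,0,-0.8,0,0,0],[0.1,0,0,-0.8,0,0,0],[0.1,0,0,0,0,0,0],[-1,0,0,0,0,0,0],[-1,0,0,0,0,0,0],[-1,0,0,0,0,0,0],[-1,0,0,0,0,0,0]]
  ]
}}

```text
clock: 24.5
tool_pos: [0.4055, 0.1431, 0.042]
orientation: [-90.0, -0.0, 90.0]
force: [-0.4, 0.1, -0.1]
opening: 0.0354
```

Emit:
{"api": "step_arm", "payload": {
  "rows": [
    [[-1,0,0,1,0,0,0],[-1,0,0,3,0,0,0],[-1,0,0,4.5,0,0,0],[-1,0,0,4.5,0,0,0],[-1,1,-1.5,3.5,0,0,0],[-1,2,-3,0,0,0,0],[-1,2.2,-3.3,0,0,0,0],[-1,2.2,-3.3,0,0,0,0],[-1,2.2,-3.3,0,0,0,0],[-1,2.2,-3.3,0,0,0,0],[-1,2.2,-3.3,0,0,0,0],[-1,1.6,-2.1,0,0,0,0]]
  ]
}}

```text
clock: 26.0
tool_pos: [0.5618, -0.0896, 0.2073]
orientation: [-90.0, 0.0, 89.9]
force: [-0.2, 0.3, -1.5]
opening: 0.0351
```

Emit:
{"api": "step_arm", "payload": {
  "rows": [
    [[-1,1,-1.1,0,0,0,0],[-1,0,0,0,0,0,0],[-1,0,0,0,0,0,0],[-1,0,0,0,0,0,0]]
  ]
}}

```text
clock: 26.5
tool_pos: [0.5711, -0.0983, 0.2072]
orientation: [-90.0, -0.0, 90.1]
force: [0.5, 0.5, -0.6]
opening: 0.0352
```

```bash
python3 - <<'E'
from h import *
st(); c,im=snap('wrist','w10'); c2,i2=snap('side','s10')
cv2.imwrite('pics/m10.png',np.vstack([im[:330],i2[50:350]]))
E
```

```text
26.5 [ 0.5711 -0.0983  0.2072] [-9.002e+01 -1.000e-02  9.006e+01] [ 0.5  0.5 -0.6] [  9.6  12.4 -13.3  -0.  -64.3  -9.5] 0.03520702757396452
```

View pics/m10.png

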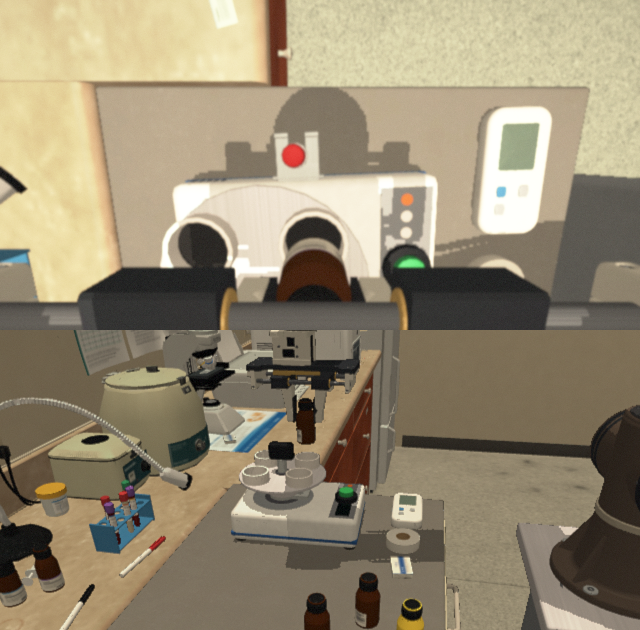

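Emit:
{"api": "step_arm", "payload": {
  "rows": [
    [[-1,0,-0.45,0,0,0,0],[-1,0,0,-1.5,0,0,0],[-1,0,0,-1.5,0,0,0],[-1,0,0,-1,0,0,0],[-1,0,0,-0.6,0,0,0],[-1,0,0,-0.3,0,0,0],[-1,0,0,0,0,0,0]]
  ]
}}

```text
clock: 27.48
tool_pos: [0.5715, -0.1035, 0.1578]
orientation: [-90.0, 0.0, 90.0]
force: [-0.2, -0.8, -0.8]
opening: 0.0356
```

Emit:
{"api": "step_arm", "payload": {
  "rows": [
    [[-1,0,0,-0.08,0,0,0],[-0.1,0,0,0,0,0,0],[0.1,0,0,0,0,0,0],[0.1,0,0,1.5,0,0,0],[0.1,0,0,4,0,0,0],[0.1,0,0,3,0,0,0],[0.1,-1.2,2.4,0.5,0,0,0],[0.1,-2.5,4.5,0,0,0,0],[0.1,-2.5,4.5,0,0,0,0],[0.1,-2.5,4.5,0,0,0,0],[0.1,-2.5,4.5,-1,0,0,0],[0.1,-2.5,4.5,-2,0,0,0]]
  ]
}}

```text
clock: 28.98
tool_pos: [0.4344, 0.1473, 0.2189]
orientation: [-90.2, -0.1, 90.0]
force: [0.2, 0.2, -0.2]
opening: 0.0481
```

Emit:
{"api": "step_arm", "payload": {
  "rows": [
    [[0.1,-2.5,4.5,-2,0,0,0],[0.1,0,1,-2,0,0,0],[0.1,0,0,0,0,0,0],[0.1,0,0,0,0,0,0]]
  ]
}}

```text
clock: 29.48
tool_pos: [0.4101, 0.2004, 0.1783]
orientation: [-90.1, -0.0, 90.0]
force: [-0.1, -0.5, 1.0]
opening: 0.0485
```

Emit:
{"api": "step_arm", "payload": {
  "rows": [
    [[0.1,-0.05,0.03,-4,0,0,0],[0.1,0,0,-4,0,0,0],[0.1,0,0,-3,0,0,0],[0.1,0,0,-1.6,0,0,0],[0.1,0,0,-1,0,0,0],[0.1,0,0,0,0,0,0],[-1,0,0,0,0,0,0],[-1,0,0,0,0,0,0],[-1,0,0,0,0,0,0],[-1,0,0,0,0,0,0]]
  ]
}}

```text
clock: 30.72
tool_pos: [0.4094, 0.2013, 0.0418]
orientation: [-90.1, -0.1, 90.0]
force: [0.7, -0.3, 5.2]
opening: 0.0354
```

Emit:
{"api": "step_arm", "payload": {
  "rows": [
    [[-1,0,0,1,0,0,0],[-1,0,0,3,0,0,0],[-1,0,0,4.5,0,0,0],[-1,0,0,4.5,0,0,0],[-1,0,0,3.5,0,0,0],[-1,2,-3,0,0,0,0],[-1,2,-3,0,0,0,0],[-1,2,-3,0,0,0,0],[-1,2,-3,0,0,0,0],[-1,0,0,0,0,0,0],[-1,0,0,0,0,0,0],[-1,0,0,0,0,0,0]]
  ]
}}

```text
clock: 32.22
tool_pos: [0.4885, 0.0814, 0.2063]
orientation: [-90.0, -0.0, 90.1]
force: [-0.1, 0.2, -1.1]
opening: 0.0354
```

```bash
python3 - <<'E'
from h import *
st(); c,im=snap('wrist','w11'); c2,i2=snap('side','s11')
cv2.imwrite('pics/m11.png',np.vstack([im[:330],i2[80:350]]))
E
```

```text
32.225 [0.4885 0.0814 0.2063] [-9.000e+01 -1.000e-02  9.005e+01] [-0.1  0.2 -1.1] [ 32.2   4.3 -23.2  -0.  -62.5 -32.2] 0.035398986918449386
```

View pics/m11.png

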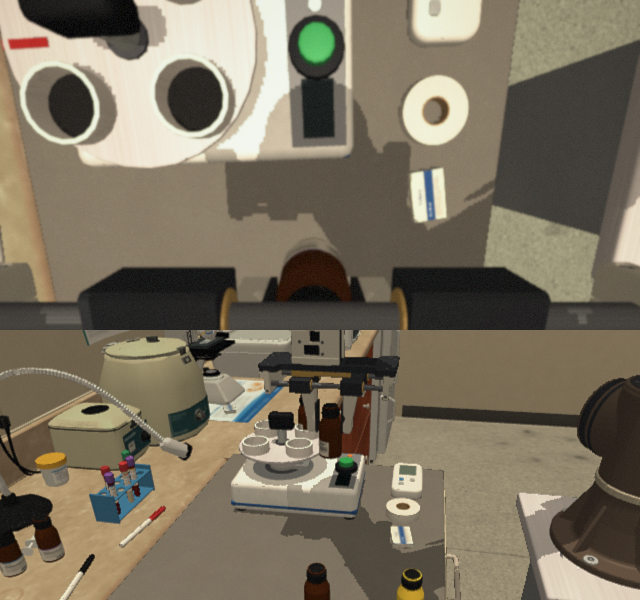

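```bash
python3 - <<'E'
from h import *
c=cam('wrist'); print(ray(c,193,98,.126),ray(c,64,102,.126))
E
```

```text
[ 0.56715741 -0.02096622  0.126     ] [ 0.65168043 -0.01839269  0.126     ]
```

Emit:
{"api": "step_arm", "payload": {
  "rows": [
    [[-1,2,-2.6,0,0,0,0],[-1,2,-2.6,0,0,0,0],[-1,2,-2.6,0,0,0,0],[-1,1.87,-2.46,0,0,0,0],[-1,0,0,0,0,0,0],[-1,0,0,-1.5,0,0,0],[-1,0,0,-1.5,0,0,0],[-1,0,0,-1,0,0,0],[-1,0,0,-0.6,0,0,0],[-1,0,0,-0.3,0,0,0],[-1,0,0,0,0,0,0]]
  ]
}}

```text
clock: 33.7
tool_pos: [0.5678, -0.0217, 0.1573]
orientation: [-90.0, 0.0, 90.0]
force: [-0.3, -0.8, -0.8]
opening: 0.0354
```

Emit:
{"api": "step_arm", "payload": {
  "rows": [
    [[-0.1,0,0,0,0,0,0],[0.1,0,0,0,0,0,0],[0.1,0,0,1.5,0,0,0],[0.1,0,0,4,0,0,0],[0.1,0,0,3,0,0,0],[0.1,-0.67,2,0,0,0,0],[0.1,-1.5,4.3,0,0,0,0],[0.1,-1.5,4.3,0,0,0,0],[0.1,-1.5,4.3,0,0,0,0],[0.1,-1.5,4.3,-1.5,0,0,0],[0.1,-1.5,4.3,-2,0,0,0],[0.1,-1.5,4.5,-2,0,0,0]]
  ]
}}

```text
clock: 35.2
tool_pos: [0.4707, 0.2599, 0.1881]
orientation: [-90.1, -0.1, 90.0]
force: [0.8, 0.4, 0.4]
opening: 0.0481
```

Emit:
{"api": "step_arm", "payload": {
  "rows": [
    [[0.1,0,0,-2,0,0,0],[0.1,0,0,0,0,0,0],[0.1,0,0,0,0,0,0]]
  ]
}}

```text
clock: 35.58
tool_pos: [0.4716, 0.2583, 0.1684]
orientation: [-90.1, -0.0, 90.0]
force: [-0.3, 0.2, 0.2]
opening: 0.0482
```

Emit:
{"api": "step_arm", "payload": {
  "rows": [
    [[0.1,0,0,-4,0,0,0],[0.1,0,0,-4,0,0,0],[0.1,0,0,-2.6,0,0,0],[0.1,0,0,-2,0,0,0],[0.1,0,0,0,0,0,0],[-1,0,0,0,0,0,0],[-1,0,0,0,0,0,0],[-1,0,0,0,0,0,0],[-1,0,0,0,0,0,0]]
  ]
}}

```text
clock: 36.7
tool_pos: [0.4718, 0.2589, 0.0425]
orientation: [-90.1, -0.1, 90.0]
force: [-0.2, -1.0, 7.5]
opening: 0.0354
```

Emit:
{"api": "step_arm", "payload": {
  "rows": [
    [[-1,0,0,1,0,0,0],[-1,0,0,3,0,0,0],[-1,0,0,4.5,0,0,0],[-1,0,0,4.5,0,0,0],[-1,1,0,3.5,0,0,0],[-1,3,-3,0,0,0,0],[-1,3,-3,0,0,0,0],[-1,3,-4,0,0,0,0],[-1,3,-4,0,0,0,0],[-1,2,-4,0,0,0,0],[-1,0,0,0,0,0,0],[-1,0,0,0,0,0,0]]
  ]
}}

```text
clock: 38.2
tool_pos: [0.6206, 0.0781, 0.2062]
orientation: [-90.0, -0.0, 90.0]
force: [-0.4, 0.6, -0.9]
opening: 0.0353
```

```bash
python3 - <<'E'
from h import *
st(); c,im=snap('wrist','w12'); c2,i2=snap('side','s12')
cv2.imwrite('pics/m12.png',np.vstack([im[:330],i2[80:350]]))
E
```

```text
38.2 [0.6206 0.0781 0.2062] [-8.998e+01 -1.000e-02  8.996e+01] [-0.4  0.6 -0.9] [ 25.   16.7  -7.6  -0.  -65.7 -25.1] 0.03526600412816586
```

View pics/m12.png

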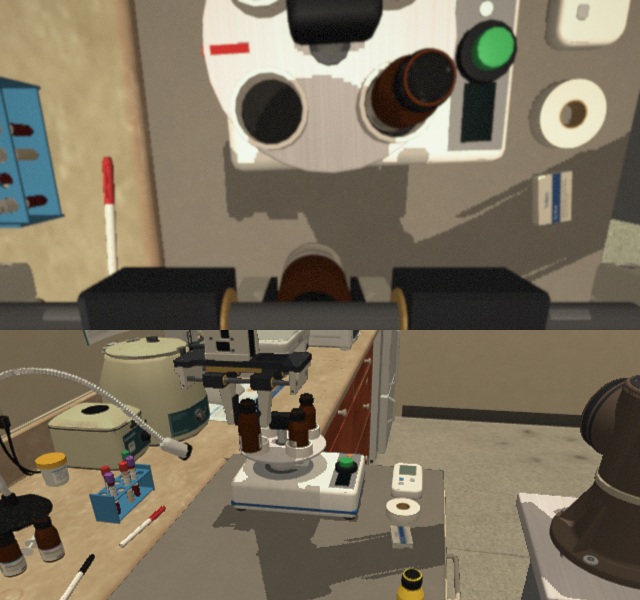

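Emit:
{"api": "step_arm", "payload": {
  "rows": [
    [[-1,0.7,-2.4,0,0,0,0],[-1,0.7,-2.4,0,0,0,0],[-1,0.7,-2.4,0,0,0,0],[-1,0.75,-2.3,0,0,0,0],[-1,0,0,0,0,0,0],[-1,0,0,-1.5,0,0,0],[-1,0,0,-1.5,0,0,0],[-1,0,0,-1,0,0,0],[-1,0,0,-0.6,0,0,0],[-1,0,0,-0.3,0,0,0],[-1,0,0,0,0,0,0]]
  ]
}}

```text
clock: 39.67
tool_pos: [0.6495, -0.0168, 0.1576]
orientation: [-90.0, 0.0, 90.0]
force: [-1.4, 0.6, 1.1]
opening: 0.0355
```

Emit:
{"api": "step_arm", "payload": {
  "rows": [
    [[-0.1,0,0,-0.05,0,0,0],[0.1,0,0,0,0,0,0],[0.1,0,0,1.5,0,0,0],[0.1,0,0,4,0,0,0],[0.1,0,0,4,0,0,0],[0.1,0,3.2,2,0,0,0],[0.1,0,4,0,0,0,0],[0.1,0,0,0,0,0,0],[0.1,0,0,0,0,0,0],[0.1,0,0,0,0,0,0]]
  ]
}}

```text
clock: 40.92
tool_pos: [0.6495, 0.0545, 0.2719]
orientation: [-90.0, 0.0, 90.0]
force: [-1.0, 0.0, 0.5]
opening: 0.0479
```

```bash
python3 - <<'E'
from h import *
st(); c,im=snap('wrist','w13'); c2,i2=snap('side','s13')
cv2.imwrite('pics/m13.png',np.vstack([im[:330],i2[80:350]]))
E
```

```text
40.925 [0.6495 0.0545 0.2719] [-9.001e+01  1.000e-02  8.997e+01] [-1.   0.   0.5] [ 21.9  17.    1.5   0.  -74.5 -22. ] 0.047910293364178735
```

View pics/m13.png

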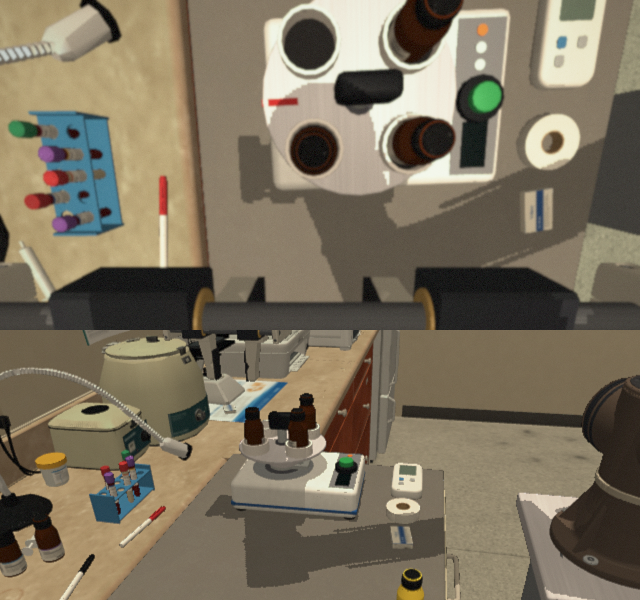

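Emit:
{"api": "step_arm", "payload": {
  "rows": [
    [[-1,-1.87,-1.33,0,0,0,-9.67],[-1,-1.87,-1.33,0,0,0,-9.67],[-1,-1.87,-1.33,0,0,0,-9.67],[-1,-1.87,-1.33,0,0,0,-9.67],[-1,-1.87,-1.33,0,0,0,-9.67],[-1,-1.87,-1.33,0,0,0,-9.67],[-1,-1.87,-1.33,0,0,0,-9.67],[-1,-1.87,-1.33,0,0,0,-9.67],[-1,-1.87,-1.33,0,0,0,-9.67],[-1,0,0,0,0,0,0],[-1,0,0,0,0,0,0],[-1,0,0,0,0,0,0]]
  ]
}}

```text
clock: 42.52
tool_pos: [0.4816, -0.0643, 0.2715]
orientation: [-90.0, 0.0, 3.0]
force: [0.8, -0.1, 0.1]
opening: 0.0007
```

Emit:
{"api": "step_arm", "payload": {
  "rows": [
    [[-1,0,0,-3,0,0,0],[-1,0,0,-4,0,0,0],[-1,0,0,-4,0,0,0],[-1,0,-0.1,-3.5,0,0,0],[-1,0,0,-2.4,0,0,0],[-1,0,0,-1,0,0,0],[-1,0,0,0,0,0,0],[-1,0,0,0,0,0,0]]
  ]
}}

```text
clock: 43.52
tool_pos: [0.482, -0.0653, 0.0935]
orientation: [-90.0, -0.1, 3.0]
force: [0.5, 0.5, 0.2]
opening: 0.0004
```

Emit:
{"api": "step_arm", "payload": {
  "rows": [
    [[-1,0,0,-0.4,0,0,0],[-1,0,0,-0.4,0,0,0],[-1,0,0,-0.2,0,0,0],[-1,0,0,-0.2,0,0,0],[-1,0,0,-0.1,0,0,0],[-1,0,0,0,0,0,0]]
  ]
}}

```text
clock: 44.28
tool_pos: [0.4818, -0.0654, 0.0811]
orientation: [-90.0, -0.1, 3.0]
force: [-5.9, 3.0, 18.3]
opening: 0.0
```

```bash
python3 - <<'E'
from h import *
st(); c,im=snap('wrist','w14'); c2,i2=snap('side','s14')
cv2.imwrite('pics/m14.png',np.hstack([cv2.resize(im[150:400,200:420],(440,500)),cv2.resize(i2[170:290,310:396],(358,500))]))
E
```

```text
44.275 [ 0.4818 -0.0654  0.0811] [-9.001e+01 -9.000e-02  3.020e+00] [-5.9  3.  18.3] [  15.5   11.5  -33.8    0.   -44.6 -102.5] 3.434023176692076e-05
```

Emit:
{"api": "step_arm", "payload": {
  "rows": [
    [[-1,0,0,0.5,0,0,0],[-1,0,0,0,0,0,0],[-1,0,0,0,0,0,0]]
  ]
}}

```text
clock: 44.75
tool_pos: [0.4817, -0.0654, 0.0846]
orientation: [-90.0, -0.1, 3.0]
force: [1.8, 0.7, 3.2]
opening: 0.0003
```

```bash
python3 - <<'E'
from h import *
st()
for n in ('w2','w14'):
    c=cam('wrist'); im=cv2.imread(f'pics/{n}.png'); hsv=cv2.cvtColor(im,cv2.COLOR_BGR2HSV)
    m=((hsv[...,0]>45)&(hsv[...,0]<80)&(hsv[...,1]>120)).astype(np.uint8)
    print(n,[(cv2.boundingRect(k),cv2.contourArea(k)) for k in cv2.findContours(m,0,2)[0] if cv2.contourArea(k)>20])
c2=cam('side')
for n in ('s13','s14'):
    im=cv2.imread(f'pics/{n}.png'); hsv=cv2.cvtColor(im,cv2.COLOR_BGR2HSV)
    m=((hsv[...,0]>45)&(hsv[...,0]<80)&(hsv[...,1]>100)).astype(np.uint8); m[:,:325]=0; m[:220,:]=0
    print(n,[(cv2.boundingRect(k),cv2.contourArea(k)) for k in cv2.findContours(m,0,2)[0] if cv2.contourArea(k)>10])
print(proj(c2,[.4863,-.0654,.083]),proj(c2,[.4863,-.0654,.065]),proj(c2,[.4863,-.0654,.077]))
c=cam('wrist'); print(proj(c,[.4863,-.0654,.083]),proj(c,[.482,-.0654,.081]))
E
```

```text
44.75 [ 0.4817 -0.0654  0.0846] [-8.999e+01 -6.000e-02  2.980e+00] [1.8 0.7 3.2] [  15.5   11.2  -33.5    0.   -45.2 -102.5] 0.00028380276278750524
w2 [((303, 37, 36, 41), 1087.5)]
w14 [((311, 276, 6, 25), 55.0)]
s13 []
s14 []
[345.84477253 211.82710189] [345.74126922 220.19918464] [345.81006045 214.63486116]
[311.02215127 301.80269425] [311.47814278 292.40154631]
```

Emit:
{"api": "step_arm", "payload": {
  "rows": [
    [[-1,0,0,0.3,0,0,0],[-1,0,0,0,0,0,0],[-1,0,0,0,0,0,0]]
  ]
}}

```text
clock: 45.12
tool_pos: [0.4805, -0.0656, 0.0872]
orientation: [-90.0, 0.1, 3.0]
force: [-0.8, 0.3, 1.2]
opening: 0.0005
```

Emit:
{"api": "step_arm", "payload": {
  "rows": [
    [[-1,0,0,-0.2,0,0,0],[-1,0,0,0,0,0,0]]
  ]
}}

```text
clock: 45.38
tool_pos: [0.4806, -0.0656, 0.0852]
orientation: [-90.0, 0.1, 3.0]
force: [-2.3, 0.2, 2.7]
opening: 0.0002
```

Emit:
{"api": "step_arm", "payload": {
  "rows": [
    [[-1,0,0,-0.2,0,0,0],[-1,0,0,0,0,0,0]]
  ]
}}

```text
clock: 45.62
tool_pos: [0.4807, -0.0656, 0.0834]
orientation: [-90.0, 0.1, 3.0]
force: [-2.0, -1.1, 4.1]
opening: 0.0004
```

Emit:
{"api": "step_arm", "payload": {
  "rows": [
    [[-1,0,0,-0.2,0,0,0],[-1,0,0,0,0,0,0]]
  ]
}}

```text
clock: 45.88
tool_pos: [0.4808, -0.0656, 0.0814]
orientation: [-90.0, 0.0, 3.0]
force: [-2.6, -1.4, 4.5]
opening: 0.0004
```

Emit:
{"api": "step_arm", "payload": {
  "rows": [
    [[-1,0,0,-0.2,0,0,0],[-1,0,0,0,0,0,0]]
  ]
}}

```text
clock: 46.12
tool_pos: [0.481, -0.0656, 0.081]
orientation: [-90.0, 0.0, 3.0]
force: [-9.4, 0.9, 21.8]
opening: 0.0004
```

Emit:
{"api": "step_arm", "payload": {
  "rows": [
    [[-1,0,0,1,0,0,0],[-1,0,0,2,0,0,0],[1,0.5,-2.7,0,0,0,0],[1,0,-2.74,0,0,0,0],[1,0,0,0,0,0,0],[1,0,0,0,0,0,0],[1,0,0,0,0,0,0],[1,0,0,-1.2,0,0,0],[1,0,0,-0.6,0,0,0],[1,0,0,0,0,0,0],[1,0,0,0,0,0,0]]
  ]
}}

```text
clock: 47.5
tool_pos: [0.4862, -0.1199, 0.0915]
orientation: [-90.0, 0.0, 3.0]
force: [0.6, 0.6, 0.2]
opening: 0.0842
```

Emit:
{"api": "step_arm", "payload": {
  "rows": [
    [[1,0,0,-0.3,0,0,0],[1,0,0,0,0,0,0]]
  ]
}}

```text
clock: 47.75
tool_pos: [0.486, -0.1199, 0.0884]
orientation: [-90.0, 0.0, 3.0]
force: [-0.3, 0.0, 0.4]
opening: 0.087
```

Emit:
{"api": "step_arm", "payload": {
  "rows": [
    [[1,0,0,-0.3,0,0,0],[1,0,0,0,0,0,0]]
  ]
}}

```text
clock: 48.0
tool_pos: [0.4864, -0.1199, 0.0857]
orientation: [-90.0, -0.0, 3.0]
force: [0.1, -0.7, 1.8]
opening: 0.0875
```

Emit:
{"api": "step_arm", "payload": {
  "rows": [
    [[1,0,0,-0.3,0,0,0],[1,0,0,0,0,0,0]]
  ]
}}

```text
clock: 48.25
tool_pos: [0.4864, -0.1199, 0.0826]
orientation: [-90.0, -0.0, 3.0]
force: [-0.4, 0.1, 4.2]
opening: 0.0879
```

Emit:
{"api": "step_arm", "payload": {
  "rows": [
    [[1,0,0,-0.2,0,0,0],[1,0,0,0,0,0,0]]
  ]
}}

```text
clock: 48.5
tool_pos: [0.4865, -0.1199, 0.0812]
orientation: [-90.0, -0.0, 3.0]
force: [-1.3, -0.6, 9.0]
opening: 0.0876
```

Emit:
{"api": "step_arm", "payload": {
  "rows": [
    [[1,0,0,-0.12,0,0,0],[1,0,0,0,0,0,0],[1,0,0,0,0,0,0]]
  ]
}}

```text
clock: 48.88
tool_pos: [0.4865, -0.12, 0.0809]
orientation: [-90.0, -0.1, 3.0]
force: [-6.8, 0.0, 20.9]
opening: 0.0877
```

Emit:
{"api": "step_arm", "payload": {
  "rows": [
    [[1,0,0,1,0,0,0],[1,0,0,3,0,0,0],[1,0,0,4,0,0,0],[1,0,0,5,0,0,0],[1,0,0,5,0,0,0],[1,0,-5,0,0,0,0],[1,0,-5,0,0,0,0],[1,0,-5,0,0,0,0],[1,0,-5,0,0,0,0],[1,0,0,0,0,0,0],[1,0,0,0,0,0,0],[1,0,0,0,0,0,0]]
  ]
}}

```text
clock: 50.38
tool_pos: [0.4862, -0.319, 0.2593]
orientation: [-90.0, 0.0, 3.0]
force: [1.6, -0.1, 0.7]
opening: 0.0876
```

```bash
python3 - <<'E'
from h import *
st(); c,im=snap('side','s15'); a=cv2.imread('pics/s13.png')
d=(cv2.absdiff(cv2.GaussianBlur(a,(5,5),0),cv2.GaussianBlur(im,(5,5),0)).max(2)>35)[160:480,100:460]
print('changed px on cart/mixer in side view',d.sum())
for k in cv2.findContours(d.astype(np.uint8),0,2)[0]:
    if cv2.contourArea(k)>15: x,y,w,h=cv2.boundingRect(k); print((x+100,y+160,w,h))
c,im=snap('top','t15'); hsv=cv2.cvtColor(im,cv2.COLOR_BGR2HSV)
m=(((hsv[...,0]<8)|(hsv[...,0]>172))&(hsv[...,1]>150)&(hsv[...,2]>90)).astype(np.uint8); m[:145]=0;m[:,:205]=0;m[:,437:]=0;m[355:]=0
for k in cv2.findContours(m,0,2)[0]:
    if cv2.contourArea(k)>8: q=cv2.minAreaRect(k)[0]; print('red',q,ray(c,*q,.098)[:2],ray(c,*q,.115)[:2])
d=(hsv[...,2]<40).astype(np.uint8); d[:145]=0;d[:,:205]=0;d[:,437:]=0;d[355:]=0
for k in cv2.findContours(d,0,2)[0]:
    if cv2.contourArea(k)>50: q=cv2.minAreaRect(k); print('dark',np.round(q[0]),np.round(q[1]),ray(c,*q[0],.2)[:2])
E
```

```text
50.375 [ 0.4862 -0.319   0.2593] [-89.99   0.     3.03] [ 1.6 -0.1  0.7] [-14.   10.7  -8.6  -0.  -70.8 -72.9] 0.08762642140112097
changed px on cart/mixer in side view 10996
(402, 262, 12, 4)
(207, 246, 252, 90)
(232, 219, 74, 22)
(365, 212, 80, 34)
(239, 190, 6, 12)
(249, 188, 51, 24)
red (416.5, 224.5) [ 0.58565685 -0.16514928] [ 0.58258354 -0.16164977]
dark [358. 271.] [16. 37.] [ 0.47479016 -0.03276197]
dark [428. 302.] [ 27. 110.] [ 0.42081337 -0.16691038]
dark [351. 228.] [16. 18.] [ 0.55635834 -0.01935027]
dark [392. 227.] [16. 20.] [ 0.56148898 -0.09679249]
dark [370. 206.] [22.  9.] [ 0.60080054 -0.05554611]
dark [388. 190.] [14. 15.] [ 0.63332496 -0.08988243]
dark [349. 186.] [19. 16.] [ 0.63805789 -0.01340611]
dark [427. 180.] [71. 18.] [ 0.65432524 -0.16431582]
```

```bash
python3 -c "
from plant import ctrl
print(ctrl.close_job())"
```

```text
the job is handed in; nothing more can be done
None
```

The job is handed in at about 50 s of the 208 s allowed. Every step was done in the order asked, and the interface gave no verdict.

- **Locking pin:** I drew it from the lug and hung it in the bracket notch. The last top picture puts it at (0.586, -0.165), the notch position I had measured.
- **Carrier:** It went on lined up with the key and dropped fully home. It stopped at the home height to within about 0.2 mm, and the nest spacing measured 81 mm.
- **Bottles:** I found three brown bottles on the cart and stood them in nests 3, 2 and 1. The wrist and side pictures taken after the last placing show all three upright. The last top picture still has a dark blob at each of the three nests. The yellow bottle, meter, tape roll and carton were not touched.
- **Start button:** I pressed it with shut fingers, then again with a single finger. Both times the force rose like a spring to about 5 N. It then met a hard stop at about 21 N, some 6 mm below first contact.

**Checks that disagreed or were unclear:**
- Contact with the button came about 4 mm higher than the stated 83 mm. The travel and force still matched a full press, and the single-finger press met the same stop.
- I had reached the picture limit by then, so I could not look at the button while it was pressed.
- My last before-and-after comparison of the side view was swamped by what I take to be the arm's shadow having moved, so it shows nothing either way.

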